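# Find and seat the rocking cover on a cylinder head

### The job

One of the four identical steel covers on the cylinder head is not seated. Find it by pressing lightly with a fingertip near an end of one cover after another: the loose one rocks like a see-saw, while the sound ones stay level and must never be pressed hard. Then push the loose cover firmly down in its middle until it is fully home and level, lifting nothing and leaving everything else where it is.

Things in the scene. Friction and masses are not known exactly. Their poses are not given: they have to be found in the camera images.
- head: grey and dark-steel engine cylinder head, fixed, 160 mm (its x) by 370 mm (its y), flat deck 60 mm above the table. Origin at the centre of its underside. Four covers stand on the deck in a row at x = 0, y = -132, -44, 44, 132 mm, each in a low aluminium frame (6 mm high, 90 x 60 mm outside), their x along the head's x; their names do not tell their places in the row
- cover_a (a point): one of four identical flat-topped steel covers, 74 mm (its x, the length) by 50 mm (its y), 13 mm thick; this point is the centre of its top face, z up. At the start all four lie level with their tops 14 to 20 mm above the deck; the seals differ in thickness, so height does not tell which one is loose. Three covers are sound, one is loose, and the letter does not tell which
- cover_b (a point): one of four identical flat-topped steel covers, 74 mm (its x, the length) by 50 mm (its y), 13 mm thick; this point is the centre of its top face, z up. At the start all four lie level with their tops 14 to 20 mm above the deck; the seals differ in thickness, so height does not tell which one is loose. Three covers are sound, one is loose, and the letter does not tell which
- cover_c (a point): one of four identical flat-topped steel covers, 74 mm (its x, the length) by 50 mm (its y), 13 mm thick; this point is the centre of its top face, z up. At the start all four lie level with their tops 14 to 20 mm above the deck; the seals differ in thickness, so height does not tell which one is loose. Three covers are sound, one is loose, and the letter does not tell which
- cover_d (a point): one of four identical flat-topped steel covers, 74 mm (its x, the length) by 50 mm (its y), 13 mm thick; this point is the centre of its top face, z up. At the start all four lie level with their tops 14 to 20 mm above the deck; the seals differ in thickness, so height does not tell which one is loose. Three covers are sound, one is loose, and the letter does not tell which
- rock (a joint): tilt of the loose cover, whichever it is, across its length (0 level). Pressed 25 to 30 mm from its centre along its length with 1 to 2 N it rocks like a see-saw by about 0.18 rad either way (that end dips some 5 mm, the other rises), and levels when let go; there it only rocks and does not go home
- drop (a joint): how far the loose cover, whichever it is, has gone down in m: 0 as found, 0.006 home on its stop, negative if pulled up. Pressed within 5 mm of its centre it holds until about 18 N, then slides straight down the 6 mm and stays; more force (30 N) does no harm
- seal_1 (a joint): how far one of the three sound covers (the number does not tell which) has sunk on its rubber seal in m, 0 at rest. Pressed anywhere, even on an end, a sound cover stays level, sinks about 1 mm per 4 N and springs back; over 15 N spoils the seal
- seal_2 (a joint): how far one of the three sound covers (the number does not tell which) has sunk on its rubber seal in m, 0 at rest. Pressed anywhere, even on an end, a sound cover stays level, sinks about 1 mm per 4 N and springs back; over 15 N spoils the seal
- seal_3 (a joint): how far one of the three sound covers (the number does not tell which) has sunk on its rubber seal in m, 0 at rest. Pressed anywhere, even on an end, a sound cover stays level, sinks about 1 mm per 4 N and springs back; over 15 N spoils the seal
- bolt: steel flange bolt standing on its head (head 20 mm across, 38 mm tall) on the deck of the cylinder head, behind the row of covers. Origin at the centre of its underside. Bystander
- nut: plain steel nut, 20 mm across, 10 mm high, lying on the deck of the cylinder head between the two middle covers. Origin at the centre of its underside. Bystander
- piston: aluminium piston standing on the table behind the cylinder head, 76 mm across, 66 mm tall. Origin at the centre of its underside. Bystander
- jar: amber glass jar with a dark cap behind the cylinder head, 60 mm across, 80 mm tall. Origin at the centre of its underside. Bystander
- bearing: steel bearing ring lying flat off the cylinder head's +y end, 72 mm across, 20 mm high. Origin at the centre of its underside. Bystander
- partbox: cardboard parts box off the cylinder head's -y end, 90 x 60 x 45 mm. Origin at the centre of its underside. Bystander
- wrench: steel wrench, 170 mm long, lying on the table in front of the cylinder head. Origin about mid-length. Bystander

How it is judged:
By the outcome, as a careful person would: the job done as asked, in the order asked, and still so for the second after the job is handed in, with the robot touching nothing.
It also fails if it takes over 51 s, if anything falls off the work surface, if the arm or the gripper's body presses on something with over 40 N, if the wrist force passes 120 N, or if a joint passes its speed limit or range.

### The arm

A 6-joint arm with a two-finger parallel gripper is mounted at the origin on the work surface. World frame = base frame: x ahead of the robot, y to its left, z up, the work surface at z = 0. Lengths are in mm, angles in rad, forces in N, time in s.
With the tool pointing down it reaches from about 350 to 975 mm from the base axis. Payload 7.1 kg.
Tool frame: the origin (TCP) lies on the front face of the gripper's body, between the roots of the fingers; the fingertips stand 80 mm ahead of it and the grasp point (between the pads) lies 61 mm ahead of it (env.tips_ahead is the distance from the TCP to the fingertips, in mm); z points along the fingers, y is the direction in which the jaws open and shut (so a half turn about z gives the same grasp; the last joint's range is limited). The gripper opens to 88 mm and grips with 3 to 60 N. Pads are 20 mm wide; open, the fingers measure 115 mm over their backs; the gripper's body (75 mm by 178 mm) begins 61 mm behind the grasp point.
Start: joints at [-1.197, 0.423, 1.63, -0, 1.089, -0.019], TCP at [239.251, -577.377, 302.675] pointing down, gripper open.
Joint ranges: [-3, 3], [-0.9, 2.11], [0.09, 2.58], [-1.31, 4.45], [0.11, 2.69], [-2.54, 2.54]. Speed limits (rad/s): [2.39, 2.39, 3.01, 3.14, 3.14, 3.14].

### API

Orientations are given as a unit quaternion [x, y, z, w].
In Python, from station import env, set_gripper, viewer, workorder gives the robot as it stands. Calls block until the motion is done:
- env.reach(position, orientation): joint-space move of the TCP to a pose.
- env.move_l(position, rot=None, rate=150, f_stop=None): straight line of the TCP; rot=None keeps the orientation; rate is the mean speed in mm/s. With f_stop (N) it stops when the force on the tool has changed by that much, and returns True; else False.
- env.move_joints(angles): joint-space move.
- set_gripper(opening): finger opening in mm; the grip force is fixed at half the most; returns when the fingers have stopped.
- env.hold(seconds).
- env.ik(position, orientation): joint angles nearest the present ones, or None.
- env.read_state(): the state.
- viewer.camera(name): name is "scene" or "top"; returns the picture (480x640x3 uint8, blue, green, red); there is no depth.
- viewer.camera_params(name): a dict with "fx", "fy", "cx", "cy" (pixels), "pose" (4x4, takes a point from camera to world coordinates). Camera axes: x right, y up, looking along -z (the intrinsics and any distortion apply to the point x, -y, -z); pixel columns grow to the right and rows downward; lengths in mm; the calibration is good to about 2 mm. A picture is of the moment at which its call begins. camera_params takes no time and is no camera call.
A pose or a line that the arm cannot do raises env.IKError and nothing moves.
- workorder.sign_off(): hands the job in, once; it reports no verdict.
The state is a dict: "time_s": time; "qpos": joint angles; "dq": joint speeds; "tau": joint torques, N m; "tool_pos": TCP position; "orientation": TCP orientation; "force": force on the tool from outside, world axes, zero at the start; "wrist_torque": the same for the moment, N m; "width": finger opening in mm.
Only numpy, scipy, OpenCV 4.12 (cv2) and the standard library are available. Lean on these libraries where they do the work, as an engineer would, in place of code of your own. Each camera call takes 0.05 s, during which the arm holds its last target. There are 200 camera calls.

## Working session

There is one attempt and no reset: what is moved stays moved. The work goes in short steps, each a Python script; the robot and the scene stay as the last script left them, time stands still between calls to the robot, and variables do not carry over. Pictures are saved under pics/ and viewed, about 8 in all and at most 12, crops included, and the job is handed in when it is done.

```bash
ls; mkdir -p pics; python3 - <<'E'
from station import env, viewer
import cv2
for n in("scene","top"):
    cv2.imwrite(f"pics/{n}0.png",viewer.camera(n)); p=viewer.camera_params(n); print(n,p)
s=env.read_state();print(s["time_s"],s["force"],s["orientation"],s["width"],env.tips_ahead)
E
```

```text
pics
scene {'fx': 518.8806982942735, 'fy': 518.8806982942735, 'cx': 320.7610271299064, 'cy': 250.95520053098454, 'pose': array([[-4.17232089e-01, -7.22805962e-01,  5.50880137e-01,
         1.03969055e+03],
       [ 9.08795468e-01, -3.29932369e-01,  2.55412274e-01,
         2.54322825e+02],
       [-2.86032580e-03,  6.07203569e-01,  7.94541153e-01,
         7.42289642e+02],
       [ 0.00000000e+00,  0.00000000e+00,  0.00000000e+00,
         1.00000000e+00]])}
top {'fx': 510.3225883021485, 'fy': 510.3225883021485, 'cx': 318.06017329019045, 'cy': 235.54622364837886, 'pose': array([[ 2.75449031e-02,  9.94239865e-01, -1.03577846e-01,
         4.82006544e+02],
       [-9.99145678e-01,  3.05771698e-02,  2.78019913e-02,
         5.42052749e+01],
       [ 3.08089654e-02,  1.02723554e-01,  9.94232709e-01,
         1.02877287e+03],
       [ 0.00000000e+00,  0.00000000e+00,  0.00000000e+00,
         1.00000000e+00]])}
0.1 [ 0.16896584 -0.13048697 -0.2839694 ] [ 9.80774078e-01  1.95145373e-01 -1.29289734e-04 -6.88838633e-04] 87.73019131894912 80.0
```

View pics/scene0.png

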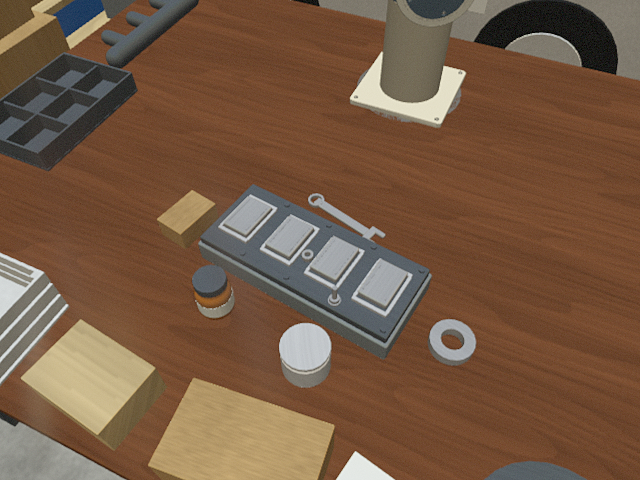

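View pics/top0.png

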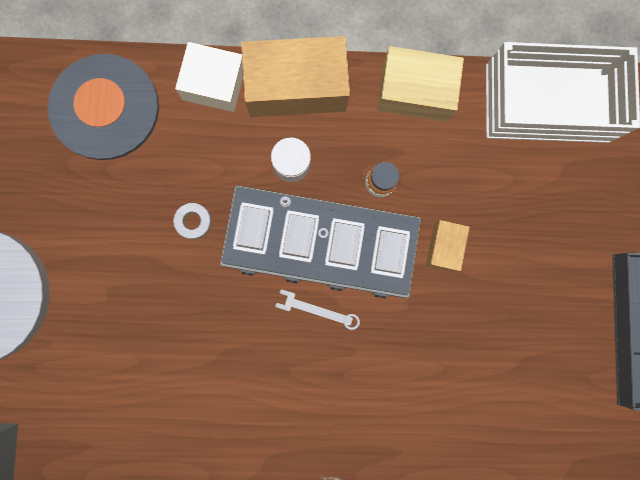

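The scene view shows the four covers at about (248,217), (290,240), (335,260), (383,286). In the top view they are at about (254,228), (299,236), (345,244), (391,252), and the deck corners are about (237,187), (420,217), (408,297), (222,265).

```bash
cat > h.py <<'E'
import numpy as np, cv2
from station import viewer
def cast(n,px,z):
    p=viewer.camera_params(n); T=p["pose"]; px=np.atleast_2d(px).astype(float)
    d=np.c_[(px[:,0]-p["cx"])/p["fx"],-(px[:,1]-p["cy"])/p["fy"],-np.ones(len(px))]@T[:3,:3].T
    return (T[:3,3]+d*((z-T[2,3])/d[:,2])[:,None])
def frames(n,roi):
    im=cv2.imread(f"pics/{n}0.png"); hsv=cv2.cvtColor(im,cv2.COLOR_BGR2HSV)
    m=((hsv[...,2]>150)&(hsv[...,1]<60)).astype(np.uint8)
    k=np.zeros_like(m); cv2.fillPoly(k,[np.array(roi)],1); m*=k
    cs=cv2.findContours(m,cv2.RETR_EXTERNAL,cv2.CHAIN_APPROX_NONE)[0]
    return sorted([c for c in cs if cv2.contourArea(c)>400],key=lambda c:c[:,0,0].mean())
E
python3 - <<'E'
from h import *
R={"top":[(237,187),(420,217),(408,297),(222,265)],"scene":[(252,187),(430,270),(388,340),(203,243)]}
for n in R:
    C=[]
    for c in frames(n,R[n]):
        w=cast(n,c[:,0],66 )[:,:2].astype(np.float32)
        r=cv2.minAreaRect(w); C.append(r[0]); print(n,np.round(r[0],1),np.round(r[1],1),round(r[2],1))
    C=np.array(C)
    if len(C)==4: 
        print("spacing",np.linalg.norm(np.diff(C,axis=0),axis=1),"mean",C.mean(0),"row dir deg",np.degrees(np.arctan2(*(C[0]-C[-1])[::-1])))
im=cv2.imread("pics/top0.png");h=cv2.cvtColor(im,cv2.COLOR_BGR2HSV)
print("deck px",h[200,300],h[270,250])
m=cv2.inRange(h,(95,30,40),(125,140,140)); m[:180]=0;m[300:]=0;m[:,:215]=0;m[:,425:]=0
m=cv2.morphologyEx(m,cv2.MORPH_OPEN,np.ones((5,5)))
c=max(cv2.findContours(m,0,1)[0],key=cv2.contourArea)
r=cv2.minAreaRect(cast("top",c[:,0],60)[:,:2].astype(np.float32));print("deck",r)
E
```

```text
top [593.3 151.3] [64.  91.6] 81.8
top [574.5  20.4] [152.4  91.6] 81.8
top [ 555.9 -110.4] [64.2 91.4] 81.9
scene [ 555.8 -108.9] [62.7 90.5] 81.8
scene [568.3 -21.9] [62.7 91.5] 81.8
scene [580.7  65.3] [62.7 91.4] 82.0
scene [593.2 152.4] [62.6 91.3] 81.8
spacing [87.952419   88.00793827 87.97772022] mean [574.49263     21.71672249] row dir deg -98.15685928993693
deck px [106  34 126] [ 22  19 147]
deck ((574.6293334960938, 20.383743286132812), (353.882568359375, 145.22972106933594), 81.84530639648438)
```

```bash
cat >> h.py <<'E'
from station import env,set_gripper
C0=np.array([574.55,21.2]); a=np.radians(-8.16); X=np.array([np.cos(a),np.sin(a)]); Y=np.array([-np.sin(a),np.cos(a)])
Q=[np.cos(a/2),np.sin(a/2),0,0]
def P(x,y,z): return [*(C0+x*X+y*Y),60+z+env.tips_ahead]   # z: tip height above deck
def fz(): return env.read_state()["force"][2]
def tipz(): return env.read_state()["tool_pos"][2]-60-env.tips_ahead
def probe(y,x=-27,lim=3.0):
    "log of (tip z over deck, force) in a light press near a cover's end"
    env.move_l(P(x,y,23),rate=60); env.hold(.15); f0=fz()
    env.move_l(P(x,y,10),rate=12,f_stop=0.8); L=[(tipz(),fz()-f0)]; z=L[0][0]
    while L[-1][1]<lim and z-tipz()<5.5 and tipz()>6:
        env.move_l(P(x,y,L[0][0]-.5*len(L)),rate=12); L.append((tipz(),fz()-f0))
    return np.round(L,2)
E
python3 - <<'E'
from h import *
set_gripper(0)
env.reach(P(-27,-132,60),Q); print(env.read_state()["time_s"])
print(probe(-132).tolist())
for n in("scene","top"): cv2.imwrite(f"pics/{n}1.png",viewer.camera(n))
print(env.read_state()["time_s"],env.read_state()["force"],env.read_state()["width"])
im=cv2.imread("pics/scene1.png")[140:380,160:480]
cv2.imwrite("pics/c1.png",cv2.resize(im,None,fx=2.5,fy=2.5,interpolation=cv2.INTER_CUBIC))
E
```

```text
3.4667
[[13.51, 2.32], [13.12, 3.67]]
5.4917 [-0.34939584  0.33428934  3.14607767] 0.4567455052285791
```

View pics/c1.png

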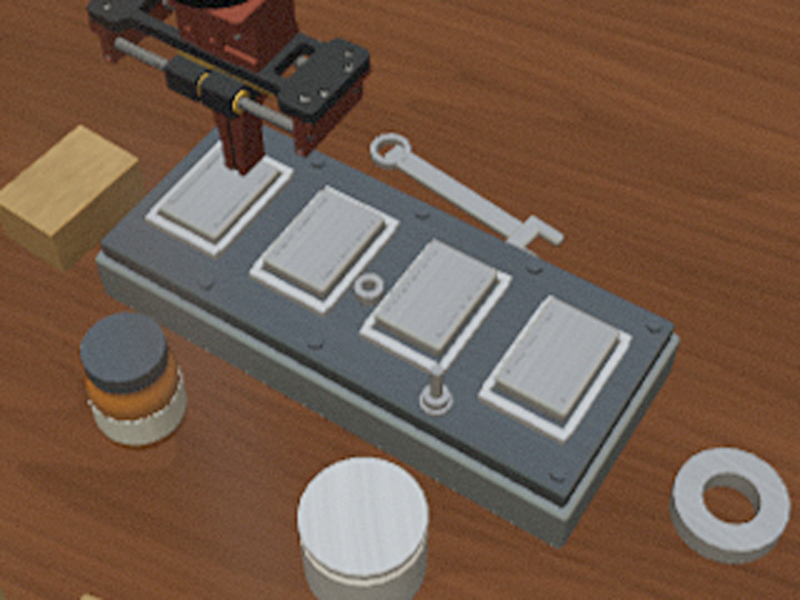

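The picture shows the fingertip on the near end of cover 1 (crop 240,165), with that cover looking level. The force slope is 3.5 N/mm, so it is sound. I'll go on to the next covers with a slower approach.

```bash
sed -i 's/rate=12,f_stop=0.8/rate=7,f_stop=0.6/' h.py
python3 - <<'E'
from h import *
env.move_l(P(-27,-132,26),rate=60)
for i,y in enumerate((-44,44,132)):
    env.move_l(P(-27,y,26),rate=120)
    L=probe(y); print(y,L.tolist())
    cv2.imwrite(f"pics/s{i+2}.png",viewer.camera("scene"))
    env.move_l(P(-27,y,26),rate=60)
    if len(L)>4: break
print(env.read_state()["time_s"])
im=cv2.imread(f"pics/s{i+2}.png")[140:380,160:480]
cv2.imwrite("pics/c2.png",cv2.resize(im,None,fx=2.5,fy=2.5,interpolation=cv2.INTER_CUBIC))
E
```

```text
-44 [[16.65, 0.99], [16.26, 1.81], [15.8, 3.9]]
44 [[19.69, 1.74], [19.3, 2.27], [18.86, 4.55]]
132 [[19.15, 0.88], [18.57, 1.14], [18.11, 2.21], [17.65, 1.45], [17.19, 1.62], [16.86, 4.87]]
15.5417
```

View pics/c2.png

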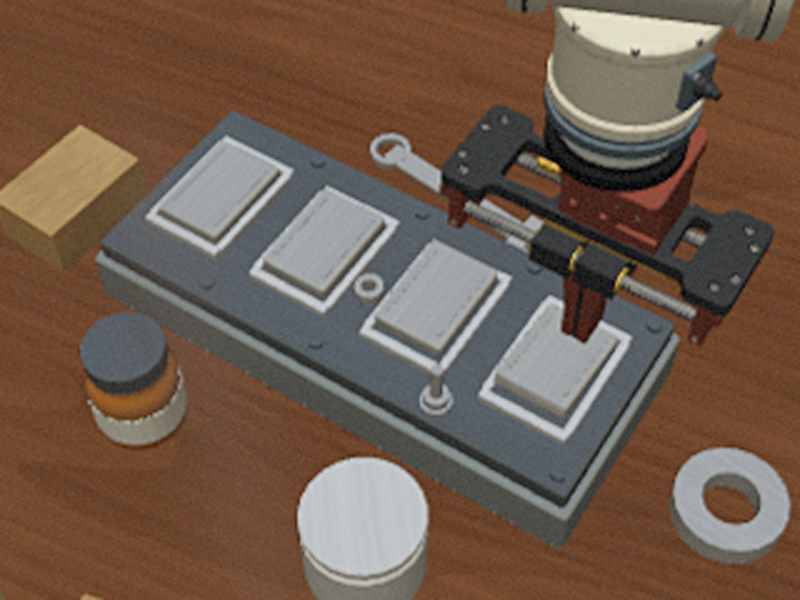

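The arm presses cover 4 (crop 575,335). Its force curve is soft, moving about 2.3 mm at under 2 N, unlike the other three. I'll confirm the tilt from how far the free far edge moved in each press image.

```bash
python3 - <<'E'
from h import *
p=viewer.camera_params("scene");T=np.linalg.inv(p["pose"])
def proj(w):
    c=T[:3,:3]@w+T[:3,3]; return np.array([p["cx"]+p["fx"]*c[0]/-c[2],p["cy"]-p["fy"]*c[1]/-c[2]])
g=lambda f:cv2.cvtColor(cv2.imread(f),cv2.COLOR_BGR2GRAY).astype(np.float32)
A=g("pics/scene0.png")
tiles=[]
for i,(y,f) in enumerate(zip((-132,-44,44,132),("scene1","s2","s3","s4"))):
    B=g(f"pics/{f}.png"); w=np.r_[C0+37*X+y*Y,76]; c=proj(w).astype(int)
    s=np.s_[c[1]-14:c[1]+15,c[0]-18:c[0]+19]
    print(i+1,c,"absdiff far end",np.abs(A[s]-B[s]).mean().round(2),"shift",np.round(cv2.phaseCorrelate(A[s],B[s],cv2.createHanningWindow((37,29),cv2.CV_32F))[0],2))
    s=np.s_[c[1]-25:c[1]+15,c[0]-25:c[0]+25]
    tiles.append(np.vstack([cv2.resize(im[s],(200,160),interpolation=2) for im in(A,B)]))
cv2.imwrite("pics/t.png",np.hstack(tiles))
E
```

```text
1 [233 226] absdiff far end 3.35 shift [-0.09  0.16]
2 [275 249] absdiff far end 3.56 shift [-0.13  0.03]
3 [321 273] absdiff far end 3.21 shift [-0.08 -0.08]
4 [370 299] absdiff far end 7.11 shift [ 0.05 -0.09][ WARN:0@0.711] global loadsave.cpp:1063 imwrite_ Unsupported depth image for selected encoder is fallbacked to CV_8U.
```

View pics/t.png

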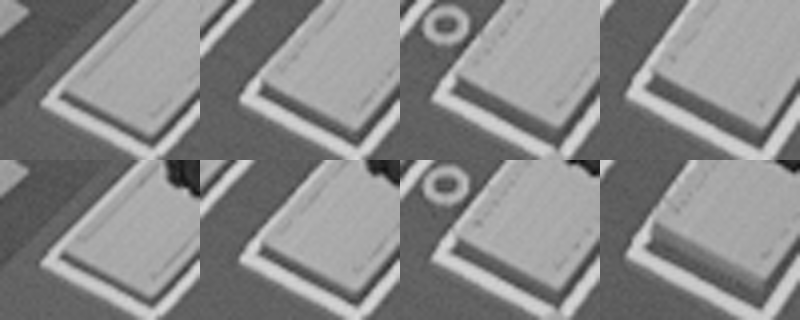

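The top row is before and the bottom row is pressed. The far end of cover 4 has clearly risen and its front face looks taller; covers 1 to 3 stayed level. Cover 4 is the loose one, so I'll press its middle.

```bash
python3 - <<'E'
from h import *
y=132
env.move_l(P(0,y,24),rate=80); env.hold(.2); f0=fz()
env.move_l(P(0,y,16),rate=7,f_stop=1); print("contact",tipz(),fz()-f0)
print(env.move_l(P(0,y,8),rate=8,f_stop=25),tipz(),fz()-f0)
env.hold(.3); print(tipz(),fz()-f0,env.read_state()["time_s"])
env.move_l(P(0,y,40),rate=60)
env.move_l(P(-90,y,150),rate=150); env.hold(.3)
cv2.imwrite("pics/s5.png",viewer.camera("scene"))
im=cv2.imread("pics/s5.png")[140:380,160:480]
cv2.imwrite("pics/c5.png",cv2.resize(im,None,fx=2.5,fy=2.5,interpolation=cv2.INTER_CUBIC))
print(env.read_state()["time_s"],fz())
E
```

```text
contact 20.361477995575115 5.201698299107772
True 14.259001954756656 8.821115639193726
14.253654900751997 8.435120571818269 18.1583
20.2 -0.12330238096189777
```

View pics/c5.png

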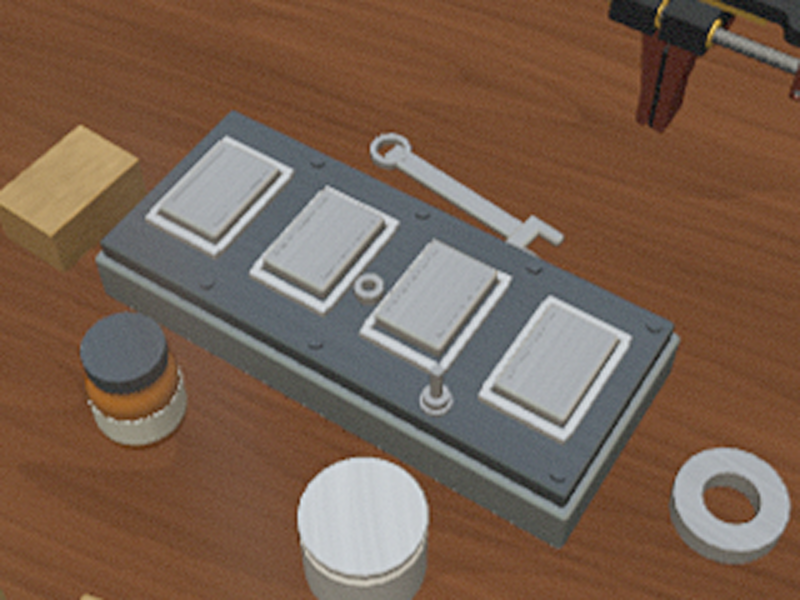

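Cover 4 is now visibly low and level, and the travel was about 6.1 mm. I'll press once more, firmly, to make sure it sits on its stop.

```bash
python3 - <<'E'
from h import *
y=132
env.move_l(P(0,y,40),rate=150); env.move_l(P(0,y,17),rate=60); env.hold(.2); f0=fz()
env.move_l(P(0,y,11),rate=6,f_stop=1); print("contact",tipz(),fz()-f0)
for k in range(12):
    env.move_l(P(0,y,tipz()-.6),rate=8,f_stop=26); f=fz()-f0; print(round(tipz(),2),round(f,1))
    if f>24 : break
env.move_l(P(0,y,40),rate=60)
env.move_l(P(-90,y,150),rate=150); env.hold(.5)
A=cv2.imread("pics/s5.png"); B=viewer.camera("scene"); cv2.imwrite("pics/s6.png",B)
print("diff deck",np.abs(A[180:370,150:480].astype(float)-B[180:370,150:480]).mean())
Z=cv2.imread("pics/scene0.png").astype(float); d=cv2.GaussianBlur(np.abs(Z-B).mean(2),(5,5),0)
cv2.imwrite("pics/d.png",np.clip(d*6,0,255)[140:400,140:500].astype(np.uint8))
print(env.read_state()["time_s"],fz())
E
```

```text
contact 14.320287508961087 4.436639847858845
14.26 6.3
14.27 7.2
14.27 7.3
14.27 6.4
14.25 6.9
14.25 5.9
14.27 7.7
14.27 7.6
14.27 7.1
14.27 6.6
14.26 6.8
14.26 7.5
diff deck 2.9800637958532694
27.85 -0.39844889564051866
```

View pics/d.png

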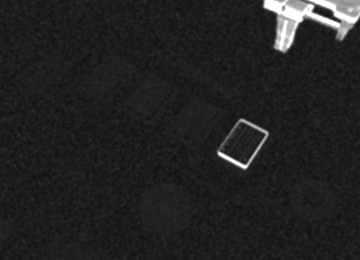

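The difference image (before vs. now) shows that only cover 4 and the arm have changed. The cover is rigid at 14.26 mm above the deck, 6.1 mm below where it was found, so I'm handing in.

```bash
python3 -c "
from station import workorder; print(workorder.sign_off())"
```

```text
the job is handed in; nothing more can be done
None
```

The loose cover was the fourth in the row, at the head's +y end (y = +132 mm). I pushed it down in its middle until it was home, then handed the job in at about 28 s on the robot's clock.

- **Finding it:** I pressed all four covers lightly, about 27 mm from centre. The first three stayed level and pushed back at about 3.5 N/mm, with the force never reading over 5 N. The fourth dipped more than 2 mm at under about 2 N, and the pictures showed its far end rise.
- **Seating it:** The central push moved the cover from 20.36 to 14.26 mm above the deck. That is 6.1 mm against the 6 mm expected, and the push ended at its 25 N limit.
- **Last checks:** A second central press found the cover rigid at 14.26 mm. The final picture shows it level, and nothing but that cover and the arm differs from the first picture.
- **Did not go as planned:** I meant the second press to reach about 25 N, but it only reached about 7 N. Its steps were relative to the arm's actual position, so the force did not build up. That the cover is home therefore rests on the 6.1 mm of travel, the first push ending at 25 N, and the rigid contact afterwards.

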